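# Unfold the vise crank and clamp the pipe

### The job

Close the pipe vise on the black pipe that lies in it: first swing the folded crank handle on the vise's handwheel fully up until it stands upright and latches, then turn the wheel clockwise (seen from above) by that handle as far as it goes, so that the jaw comes down on the pipe. Leave the handle standing up, the wheel at its stop and the pipe in the vise, and let go.

Things in the scene. Friction and masses are not known exactly. Their poses are not given: they have to be found in the camera images.
- hub (a point): Handwheel centre of the dark iron pipe vise, in the rim's plane, 128 mm up (the valve's wheel has no handle). Fixed axes: z up = wheel axis, y along the pipe, x towards the slotted steel post (91-109 mm out, 166 mm tall). Rim radius 62, bar 12, three spokes, hub top 4 above the plane. The handle's pivot, between two ears, starts at (75, 0, 30) mm in this frame.
- handle (a joint): Angle of the folding handle, rad. 0 (starts 0-0.2): level, from its pivot in over the hub; 1.571: upright, stop. The knob rises up and outwards. Black ball knob, 28 mm, centred 65 mm from the pivot, spins on its 10 mm shank. Friction and weight 2 N at the knob; a sprung latch takes 5 N near 1.3 and snaps it home from 1.40. Below about 65 degrees its tail, in the post's slot, locks the wheel.
- wheel (a joint): Wheel angle, rad, growing clockwise from above: 0 at the start (jaw open), 2.10 at its stop, 120 degrees on (jaw down 10 mm, on the pipe). At angle w the pivot, with the upright handle over it, lies 75 mm from the hub, turned clockwise by w from the x axis of hub, still 30 mm above the rim's plane. Friction about 3 N at the handle; stays where left.
- pipe: Loose black plastic pipe, 34 mm in diameter, 200 mm long, 0.25 kg, lying in the V-block of the vise under the wheel. Origin at its middle, its own y axis along the pipe. It needs no handling.
Things that resemble listed ones, but are neither listed nor needed, are in the scene too. What is shaped like the pipe but pink is not meant.

How it is judged:
By the outcome, as a careful person would: the job done as asked, in the order asked, and still so for the second after the job is handed in, with the robot touching nothing.
It also fails if it takes over 38 s, if anything falls off the work surface, if the arm or the gripper's body presses on something with over 40 N, if the wrist force passes 120 N, or if a joint passes its speed limit or range.

### The arm

A 6-joint arm with a two-finger parallel gripper is mounted at the origin on the work surface. World frame = base frame: x ahead of the robot, y to its left, z up, the work surface at z = 0. Lengths are in m, angles in rad, forces in N, time in s.
With the tool pointing down it reaches from about 0.25 to 0.775 m from the base axis. Payload 4 kg.
Tool frame: the origin (TCP) lies at the very end of the fingers, on their centre line; the grasp point (between the pads) lies 19 mm behind it; z points along the fingers, x is the direction in which the jaws open and shut, and the axes are right-handed (so a half turn about z gives the same grasp; the last joint's range is limited). The gripper opens to 94 mm and grips with 3 to 60 N. Pads are 16 mm wide; open, the fingers measure 119 mm over their backs; the gripper's body (75 mm by 177 mm) begins 78 mm behind the grasp point.
Start: joints at [1.115, 0.087, 1.371, -0, 1.684, -0.103], TCP at [0.19, 0.516, 0.206] pointing down, gripper open.
Joint ranges: [-3.1, 3.1], [-0.76, 2.03], [0.27, 2.55], [-1.08, 4.22], [0.17, 2.65], [-2.57, 2.57]. Speed limits (rad/s): [2.79, 2.79, 3.14, 3.14, 3.14, 3.14].

### API

Orientations are given as [roll, pitch, yaw] about the fixed x, y, z axes, in that order (R = Rz(yaw) Ry(pitch) Rx(roll)).
In Python, from bench import robot, cams, ticket gives the robot as it stands.
- The arm moves only by the tool jog_arm, never from a script. Its argument "series" is a list of rows, each an object of numbers: "x", "y", "z": the shift along the tool's x, y, z in m; "rx", "ry", "rz": the turn, a rotation vector about the tool's x, y, z in degrees. A call has 1 to 12 rows; each row shifts and turns the pose as measured when the row begins, along the tool's axes as they then stand; what a row does not reach is not made up. A row lasts 1/12 s, in which the tool goes at most 41.7 mm and 7.16 degrees, less where a joint would pass 70% of its speed; a pose out of reach is approached as far as the arm can. A call with a gripper value outside its range is refused whole. "claw" is the opening, from 0 (shut) to 1 (fully open), set as the call begins (left out, the last holds). The fingers move at their own pace and stop on an object; the grip force is fixed at half the most. Time passes only in rows, so rows that do not move let the fingers close. It gives the time, the measured TCP pose, the force and the opening at its end, in the units of the state.
- robot.get_obs(): the state, without advancing time (a new reading comes with each control period).
- cams.snapshot(name): name is "side" or "top" or "wrist"; returns a dict with "img" (480x640x3 uint8, red, green, blue), "mtx" (3x3 intrinsics, pixels), "origin" and "attitude" of the camera in the world. Camera axes: x right, y down, z forward; pixel columns grow to the right and rows downward; lengths in m; the calibration is good to about 2 mm. A picture is of the moment at which its call begins. There is no depth.
- ticket.close_job(): hands the job in, once; it reports no verdict.
Trained networks look in a picture, given as the dict that the camera call returned (one of the last four; its "shot" number tells which), for a name from the list of things; names that differ only in an ending like _2 or _b are one class to them, and where a whole thing is asked for, a point or a joint stands for the part that bears it (a point fixed in the world has none). Each returns a list of dicts, best first, with "p" (0 to 1); they miss things now and then, are a little off and sometimes report something else, mostly with a low value. They report only what shows in the picture. A call takes as long as a camera call. They do not tell look-alikes from the thing itself.
- cams.look_for(thing, picture): "bbox" ([left, top, width, height] in pixels, round what is visible of it).
The state is a dict: "time": time; "joint_positions": joint angles; "qvel": joint speeds; "joint_torque": joint torques, N m; "tool_pos": TCP position; "ee_rot": TCP orientation; "wrist_force": force on the tool from outside, world axes, zero at the start; "wrist_torque": the same for the moment, N m; "width": finger opening in m.
Only numpy, scipy, OpenCV 4.12 (cv2) and the standard library are available. Lean on these libraries where they do the work, as an engineer would, in place of code of your own. Each camera call takes 0.05 s, during which the arm holds its last target.

## Working session

There is one attempt and no reset: what is moved stays moved. The work goes in short steps, Python scripts to look and compute and a tool call to move; the robot and the scene stay as the last step left them, time stands still between calls to the robot, and variables do not carry over. Pictures are saved under pics/ and viewed, and the job is handed in when it is done.

Besides the shell and the picture viewer there is one more tool, called as name(argument=value, ...) on one line, values as JSON. jog_arm: Moves the arm, as the interface text tells. Its arguments: {"type":"object","properties":{"series":{"type":"array","items":{"type":"object","properties":{"x":{"type":"number"},"y":{"type":"number"},"z":{"type":"number"},"rx":{"type":"number"},"ry":{"type":"number"},"rz":{"type":"number"}}}},"claw":{"type":"number"}},"required":["series"]}

```bash
ls; mkdir -p pics; python3 - <<'E'
from bench import robot,cams,ticket
import cv2,pickle
print(robot.get_obs())
for n in ["side","top","wrist"]:
    s=cams.snapshot(n)
    pickle.dump(s,open(f"pics/{n}0.pkl","wb"))
    cv2.imwrite(f"pics/{n}0.png",s["img"][:,:,::-1])
    print(n,s["mtx"],s["origin"],s["attitude"],s["shot"])
    for t in ["hub","handle","pipe","wheel"]:
        try: print(t,cams.look_for(t,s))
        except Exception as e: print(t,e)
E
```

```text
pics
{'time': 0.0, 'joint_positions': array([ 1.11492351e+00,  8.79734663e-02,  1.37226356e+00, -1.59469006e-05,
        1.68360170e+00, -1.03129282e-01]), 'qvel': array([-6.90093836e-05, -3.06561140e-04,  1.20937997e-03,  4.03999975e-04,
       -4.85122805e-05, -7.63683290e-04]), 'joint_torque': array([-2.08869911e-03, -3.40194440e+01, -3.02423108e+01,  7.17372866e-02,
        3.29974608e-02, -1.53327314e-04]), 'tool_pos': array([0.18978881, 0.51562396, 0.20428938]), 'ee_rot': array([-3.14137719e+00,  2.23577079e-03,  1.21805126e+00]), 'wrist_force': array([-0.18860248, -0.65875088, -0.69597589]), 'wrist_torque': array([0.01773121, 0.02652037, 0.02108074]), 'width': 0.09395129852448118}
side [[544.33706888   0.         304.89537537]
 [  0.         544.33706888 232.50949021]
 [  0.           0.           1.        ]] [ 0.22218081 -0.83792252  0.74737385] [-2.23808662  0.0231286  -0.30052323] 1
hub [{'bbox': [312.1, 222.2, 114.0, 137.5], 'p': 0.59}]
handle [{'bbox': [365.1, 232.8, 38.7, 25.5], 'p': 0.57}]
pipe [{'bbox': [324.6, 272.9, 92.3, 75.0], 'p': 0.75}]
wheel [{'bbox': [324.9, 229.4, 80.9, 72.0], 'p': 0.69}]
top [[436.68625237   0.         326.4050814 ]
 [  0.         436.68625237 233.776366  ]
 [  0.           0.           1.        ]] [ 0.39877385 -0.10245742  1.08311774] [-3.07232153  0.00669278 -1.56578054] 2
hub [{'bbox': [339.6, 164.4, 69.6, 92.0], 'p': 0.76}]
handle [{'bbox': [359.2, 166.1, 27.1, 48.5], 'p': 0.69}]
pipe [{'bbox': [407.5, 316.0, 87.1, 34.3], 'p': 0.94}, {'bbox': [339.1, 196.5, 82.7, 43.0], 'p': 0.84}]
wheel [{'bbox': [347.5, 171.2, 64.3, 73.9], 'p': 0.67}]
wrist [[403.57829781   0.         317.05665071]
 [  0.         403.57829781 239.21031732]
 [  0.           0.           1.        ]] [0.11306581 0.54392729 0.38597706] [ 2.85904705e+00 -7.23773534e-05  1.21867720e+00] 3
hub []
handle []
pipe []
wheel []
```

View pics/side0.png

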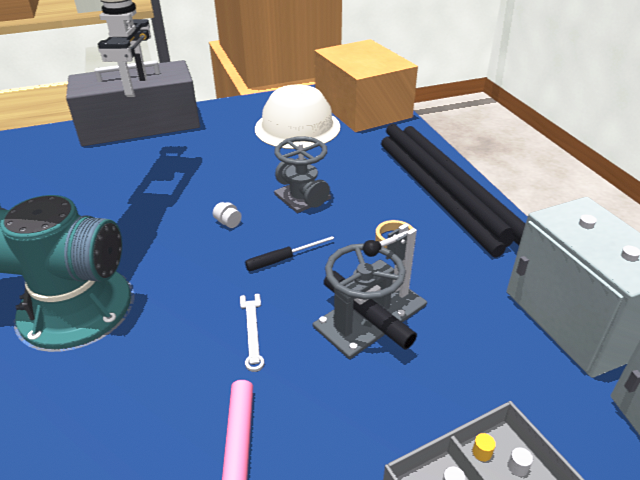

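View pics/top0.png

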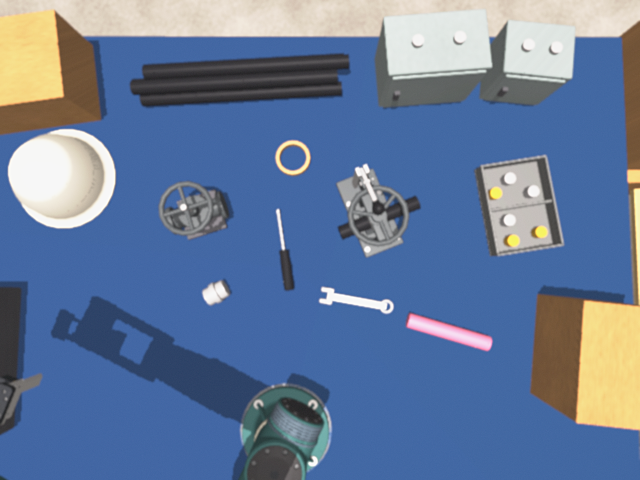

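```bash
python3 - <<'E'
import cv2
a=cv2.imread("pics/side0.png")[200:370,280:450];b=cv2.imread("pics/top0.png")[130:270,300:440]
cv2.imwrite("pics/c_side.png",cv2.resize(a,None,fx=3.5,fy=3.5,interpolation=cv2.INTER_CUBIC))
cv2.imwrite("pics/c_top.png",cv2.resize(b,None,fx=4,fy=4,interpolation=cv2.INTER_CUBIC))
E
```

```text
(no output)
```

View pics/c_side.png

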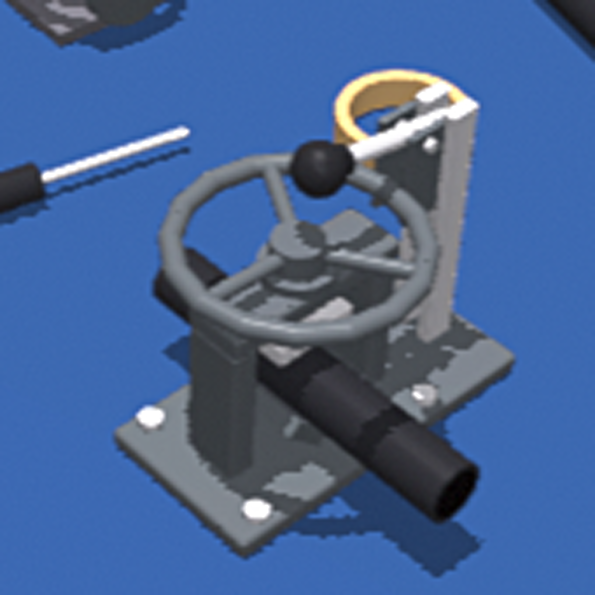

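View pics/c_top.png

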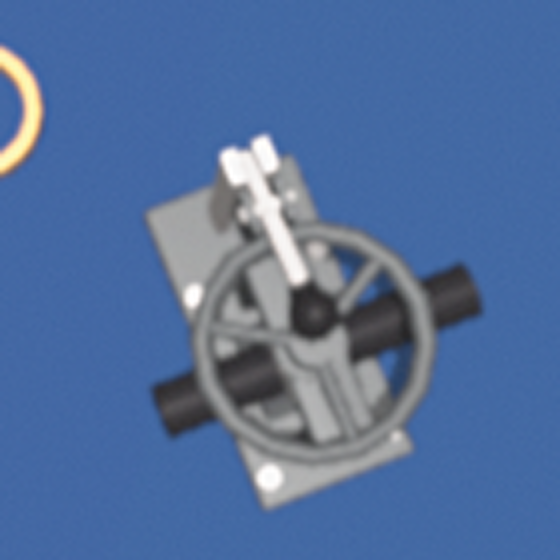

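The vise with the folding handle and post is at top (378,216) and side (366,271). Its look-alikes are the valve with no handle, top (187,208) and side (301,150), and for the pipe, the pink tube at top (450,332) and the three black rods at top (240,78). I choose the vise with the crank. The crops confirm it: black knob over the hub, slotted post, and black pipe in the V-block.

```bash
cat > h.py <<'E'
import numpy as np,cv2,pickle
from scipy.spatial.transform import Rotation as R
from scipy.optimize import least_squares
def proj(s,P):
    Rm=R.from_euler('xyz',s["attitude"]).as_matrix()
    c=(np.atleast_2d(P)-np.array(s["origin"]))@Rm
    return (c[:,:2]/c[:,2:])*[s["mtx"][0][0],s["mtx"][1][1]]+[s["mtx"][0][2],s["mtx"][1][2]]
def ray(s,uv):
    Rm=R.from_euler('xyz',s["attitude"]).as_matrix()
    d=Rm@np.array([(uv[0]-s["mtx"][0][2])/s["mtx"][0][0],(uv[1]-s["mtx"][1][2])/s["mtx"][1][1],1]);return np.array(s["origin"]),d/np.linalg.norm(d)
def onz(s,uv,z):
    o,d=ray(s,uv);return o+d*(z-o[2])/d[2]
def tri(pairs):
    A=np.zeros((3,3));b=np.zeros(3)
    for s,uv in pairs:
        o,d=ray(s,uv);M=np.eye(3)-np.outer(d,d);A+=M;b+=M@o
    P=np.linalg.solve(A,b);return P,[proj(s,P)[0]-uv for s,uv in pairs]
E
python3 - <<'E'
from h import *
S=pickle.load(open("pics/side0.pkl","rb"));T=pickle.load(open("pics/top0.pkl","rb"))
kt=(378.4,207.9);ks=(371.5,248.0)
print("knob",tri([(T,kt),(S,ks)]))
print("hubs",onz(T,(378.6,215.7),.128),onz(S,(365.3,271.0),.128))
# fit
a=np.linspace(0,2*np.pi,181)
def ext(s,x,y):
    r=68  # outer edge approx
    tt=[]
    for ph in np.linspace(0,2*np.pi,13):
        rr=.062+.006*np.cos(ph); tt.append(np.c_[x+rr*np.cos(a),y+rr*np.sin(a),np.full(181,.128+.006*np.sin(ph))])
    p=proj(s,np.vstack(tt));return np.r_[p.min(0),p.max(0)]
# extents
mt=np.array([300+192/4,130+222/4,300+437/4,130+466/4]);ms=np.array([280+158/3.5,200+154/3.5,280+440/3.5,200+343/3.5])
for s,m in((T,mt),(S,ms)):
    f=least_squares(lambda p:ext(s,*p)-m,[.44,.05]);print("rim",f.x,f.fun)
# post top outer/inner, ears from top
for n,uv in {"postL":(300+232/4,130+160/4),"postR":(300+263/4,130+147/4)}.items(): print(n,onz(T,uv,.166))
f=least_squares(lambda p:np.r_[ext(T,*p)-mt,ext(S,*p)-ms],[.44,.05]);print(f.x,f.fun)
# pipe ends axis
print(onz(T,(300+175/4,130+405/4),.05),onz(T,(300+465/4,130+292/4),.05))
E
```

```text
knob (array([ 0.51843974, -0.20571614,  0.16734835]), [array([ 0.14743034, -0.447236  ]), array([-0.59660185,  0.07897532])])
hubs [ 0.50534214 -0.21020918  0.128     ] [ 0.50646777 -0.21535908  0.128     ]
rim [ 0.50502317 -0.21022812] [-0.35170417 -0.29414827  0.350745    0.28500562]
rim [ 0.50782509 -0.21147594] [-0.29448926 -1.43630006  0.28511647  1.09805784]
postL [ 0.59857972 -0.1624832   0.166     ]
postR [ 0.60563748 -0.17895674  0.166     ]
[ 0.50680352 -0.21103505] [ 0.01680637 -1.09093237  0.7120323  -0.5272079  -0.95109703 -1.46750356
 -0.38903723  1.05619451]
[ 0.47661358 -0.13629376  0.05      ] [ 0.544813   -0.30864018  0.05      ]
```

The vise stands at hub ≈ (0.506, -0.211, 0.128) with hub x at about 22° world. The knob is at (0.518, -0.206, 0.167), so the handle is at about 0.15 rad, and its length and height agree with the given sizes. Next I move to hover.

jog_arm(series=[{"x": -0.0235, "y": 0.0232, "z": -0.01}, {"x": -0.0235, "y": 0.0232, "z": -0.01}, {"x": -0.0235, "y": 0.0232, "z": -0.01}, {"x": -0.0235, "y": 0.0232, "z": -0.01}, {"x": -0.0235, "y": 0.0232, "z": -0.01}, {"x": -0.0235, "y": 0.0232, "z": -0.01}, {"x": -0.0235, "y": 0.0232, "z": -0.01}, {"x": -0.0235, "y": 0.0232, "z": -0.01}, {"x": -0.0235, "y": 0.0232, "z": -0.01}, {"x": -0.0235, "y": 0.0232, "z": -0.01}, {"x": -0.0235, "y": 0.0232}, {"x": -0.0235, "y": 0.0232}], claw=0.8)

```text
invalid input
```

jog_arm(series=[{"x": -0.0235, "y": 0.0232, "z": -0.01, "rx": 0, "ry": 0, "rz": 0}, {"x": -0.0235, "y": 0.0232, "z": -0.01, "rx": 0, "ry": 0, "rz": 0}])

```text
time: 0.92
tool_pos: [0.2152, 0.4573, 0.2219]
ee_rot: [-3.139, 0.006, 1.225]
wrist_force: [0.7, 0.1, -0.3]
width: 0.094
```

jog_arm(series=[{"x": -0.026, "y": 0.0255, "z": -0.01, "rx": 0, "ry": 0, "rz": 0}, {"x": -0.026, "y": 0.0255, "z": -0.01, "rx": 0, "ry": 0, "rz": 0}, {"x": -0.026, "y": 0.0255, "z": -0.01, "rx": 0, "ry": 0, "rz": 0}, {"x": -0.026, "y": 0.0255, "z": -0.01, "rx": 0, "ry": 0, "rz": 0}, {"x": -0.026, "y": 0.0255, "z": -0.01, "rx": 0, "ry": 0, "rz": 0}, {"x": -0.026, "y": 0.0255, "z": -0.01, "rx": 0, "ry": 0, "rz": 0}, {"x": -0.026, "y": 0.0255, "z": -0.01, "rx": 0, "ry": 0, "rz": 0}, {"x": -0.026, "y": 0.0255, "z": -0.01, "rx": 0, "ry": 0, "rz": 0}, {"x": -0.026, "y": 0.0255, "z": 0, "rx": 0, "ry": 0, "rz": 0}, {"x": -0.026, "y": 0.0255, "z": 0, "rx": 0, "ry": 0, "rz": 0}], claw=0.8)

```text
time: 1.75
tool_pos: [0.3715, 0.1129, 0.3098]
ee_rot: [3.135, 0.001, 1.235]
wrist_force: [0.5, -0.4, -0.5]
width: 0.0752
```

jog_arm(series=[{"x": -0.025, "y": 0.024, "z": 0, "rx": 0, "ry": 0, "rz": 0}, {"x": -0.025, "y": 0.024, "z": 0, "rx": 0, "ry": 0, "rz": 0}, {"x": -0.025, "y": 0.024, "z": 0, "rx": 0, "ry": 0, "rz": 0}, {"x": -0.025, "y": 0.024, "z": 0, "rx": 0, "ry": 0, "rz": 0}, {"x": -0.025, "y": 0.024, "z": 0, "rx": 0, "ry": 0, "rz": 0}, {"x": -0.025, "y": 0.024, "z": 0, "rx": 0, "ry": 0, "rz": 0}, {"x": -0.025, "y": 0.024, "z": 0, "rx": 0, "ry": 0, "rz": 0}, {"x": -0.025, "y": 0.024, "z": 0, "rx": 0, "ry": 0, "rz": 0}, {"x": -0.025, "y": 0.024, "z": 0, "rx": 0, "ry": 0, "rz": 0}, {"x": -0.02, "y": 0.02, "z": 0, "rx": 0, "ry": 0, "rz": 0}])

```text
time: 2.58
tool_pos: [0.5167, -0.2161, 0.3158]
ee_rot: [3.125, -0.003, 1.229]
wrist_force: [0.0, -0.0, 0.5]
width: 0.0752
```

jog_arm(series=[{"x": 0, "y": 0, "z": 0, "rx": 0, "ry": 0, "rz": -7}, {"x": 0, "y": 0, "z": 0, "rx": 0, "ry": 0, "rz": -7}, {"x": 0, "y": 0, "z": 0, "rx": 0, "ry": 0, "rz": -7}, {"x": 0, "y": 0, "z": 0, "rx": 0, "ry": 0, "rz": -7}, {"x": 0, "y": 0, "z": 0, "rx": 0, "ry": 0, "rz": -7}, {"x": 0, "y": 0, "z": 0, "rx": 0, "ry": 0, "rz": -5}, {"x": 0, "y": 0, "z": 0, "rx": 0, "ry": 0, "rz": 0}])

```text
time: 3.17
tool_pos: [0.5182, -0.2251, 0.3108]
ee_rot: [3.133, 0.005, 1.945]
wrist_force: [-0.4, -0.5, 0.8]
width: 0.0755
```

```bash
python3 - <<'E'
from bench import robot,cams
import cv2,pickle
for n in ["wrist"]:
    s=cams.snapshot(n);pickle.dump(s,open(f"pics/{n}1.pkl","wb"));cv2.imwrite(f"pics/{n}1.png",s["img"][:,:,::-1])
o=robot.get_obs();print(o["tool_pos"],o["ee_rot"],o["joint_positions"],o["time"])
E
```

```text
[ 0.51820491 -0.2251421   0.3107647 ] [3.13269452 0.00519548 1.94236208] [-0.51244314  0.11762612  1.13069741  0.00376958  1.88360757 -2.45365097] 3.2167
```

View pics/wrist1.png

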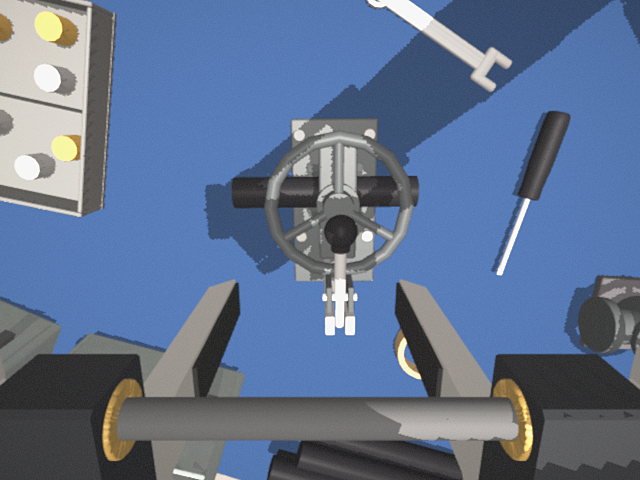

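The wrist view shows the handle pointing straight down the image, with the knob at (341,234), the post tips at about (341,326) and the rim centre at about (339,203). Next I refine the hub and knob using this view too.

```bash
python3 - <<'E'
from h import *
S=pickle.load(open("pics/side0.pkl","rb"));T=pickle.load(open("pics/top0.pkl","rb"));W=pickle.load(open("pics/wrist1.pkl","rb"))
print(W["origin"],W["attitude"])
print(tri([(T,(378.4,207.9)),(S,(371.5,248.0)),(W,(341,233.5))]))
print(onz(W,(341,233.5),.167),onz(T,(378.4,207.9),.167),onz(S,(371.5,248),.167))
print("postW",onz(W,(330,326),.166),onz(W,(349,326),.166))
a=np.linspace(0,2*np.pi,181)
def ext(s,x,y):
    tt=[]
    for ph in np.linspace(0,2*np.pi,13):
        rr=.062+.006*np.cos(ph); tt.append(np.c_[x+rr*np.cos(a),y+rr*np.sin(a),np.full(181,.128+.006*np.sin(ph))])
    p=proj(s,np.vstack(tt));return np.r_[p.min(0),p.max(0)]
m=np.array([265,130,412.5,276])
f=least_squares(lambda p:ext(W,*p)-m,[.5,-.21]);print(f.x,f.fun)
print("pipe",onz(W,(234,192),.05),onz(W,(418,192),.05))
E
```

```text
[ 0.44005149 -0.25499177  0.49054099] [2.85007331 0.0051799  1.94607886]
(array([ 0.51867429, -0.20510994,  0.16720198]), [array([-0.14830207, -0.54989238]), array([-0.61152254, -0.10481537]), array([-0.79347741, -0.68914672])])
[ 0.51903176 -0.20423636  0.167     ] [ 0.51753406 -0.20544151  0.167     ] [ 0.51962807 -0.20546519  0.167     ]
postW [ 0.60265359 -0.18025747  0.166     ] [ 0.59636189 -0.16441938  0.166     ]
[ 0.50580603 -0.2098885 ] [-0.65409117 -0.1958855   0.64934272  0.31785678]
pipe [ 0.54702241 -0.31369919  0.05      ] [ 0.472609  -0.1253164  0.05     ]
```

jog_arm(series=[{"x": 0.018, "y": 0.0075, "z": 0, "rx": 0, "ry": 0, "rz": 0}, {"x": 0, "y": 0, "z": 0.02, "rx": 0, "ry": 0, "rz": 0}, {"x": 0, "y": 0, "z": 0.03, "rx": 0, "ry": 0, "rz": 0}, {"x": 0, "y": 0, "z": 0.03, "rx": 0, "ry": 0, "rz": 0}, {"x": 0, "y": 0, "z": 0.02, "rx": 0, "ry": 0, "rz": 0}, {"x": 0, "y": 0, "z": 0, "rx": 0, "ry": 0, "rz": 0}])

```text
time: 3.72
tool_pos: [0.5215, -0.2056, 0.2109]
ee_rot: [3.126, 0.012, 1.926]
wrist_force: [-0.8, 1.1, 0.1]
width: 0.0754
```

jog_arm(series=[{"x": 0.001, "y": -0.0025, "z": 0.02, "rx": 0.9, "ry": 0.7, "rz": -1.4}, {"x": 0, "y": 0, "z": 0.02, "rx": 0, "ry": 0, "rz": 0}, {"x": 0, "y": 0, "z": 0.015, "rx": 0, "ry": 0, "rz": 0}, {"x": 0, "y": 0, "z": 0, "rx": 0, "ry": 0, "rz": 0}])

```text
time: 4.05
tool_pos: [0.5202, -0.2059, 0.158]
ee_rot: [3.14, 0.002, 1.945]
wrist_force: [-1.4, -0.8, -0.6]
width: 0.0751
```

```bash
python3 - <<'E'
from bench import robot,cams
import cv2
a=cams.snapshot("side")["img"][170:370,270:470,::-1];b=cams.snapshot("wrist")["img"][:,:,::-1]
import numpy as np
cv2.imwrite("pics/mix2.png",np.hstack([cv2.resize(a,(400,400),interpolation=cv2.INTER_CUBIC),b[60:460,120:520]]))
o=robot.get_obs();print(o["tool_pos"],o["ee_rot"],o["wrist_force"],o["time"])
E
```

```text
[ 0.52176924 -0.20676499  0.16146295] [3.13612589 0.00680682 1.94560899] [0.03167041 0.04882536 0.97836373] 4.15
```

View pics/mix2.png

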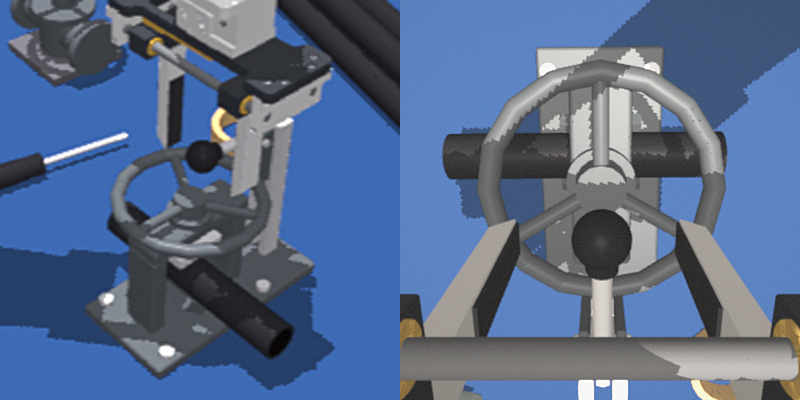

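The knob sits between the fingers, centred laterally at mix (600,238). I lower a bit more and grip.

jog_arm(series=[{"x": 0.002, "y": -0.0025, "z": 0.013, "rx": 0, "ry": 0.3, "rz": 0}, {"x": 0, "y": 0, "z": 0.002, "rx": 0, "ry": 0, "rz": 0}, {"x": 0, "y": 0, "z": 0, "rx": 0, "ry": 0, "rz": 0}])

```text
time: 4.4
tool_pos: [0.5211, -0.2072, 0.1509]
ee_rot: [3.13, 0.008, 1.944]
wrist_force: [0.6, 0.8, 0.3]
width: 0.0753
```

jog_arm(series=[{"x": 0, "y": 0, "z": 0, "rx": 0, "ry": 0, "rz": 0}, {"x": 0, "y": 0, "z": 0, "rx": 0, "ry": 0, "rz": 0}, {"x": 0, "y": 0, "z": 0, "rx": 0, "ry": 0, "rz": 0}, {"x": 0, "y": 0, "z": 0, "rx": 0, "ry": 0, "rz": 0}, {"x": 0, "y": 0, "z": 0, "rx": 0, "ry": 0, "rz": 0}, {"x": 0, "y": 0, "z": 0, "rx": 0, "ry": 0, "rz": 0}, {"x": 0, "y": 0, "z": 0, "rx": 0, "ry": 0, "rz": 0}, {"x": 0, "y": 0, "z": 0, "rx": 0, "ry": 0, "rz": 0}], claw=0.0)

```text
time: 5.07
tool_pos: [0.5208, -0.2049, 0.1531]
ee_rot: [3.128, 0.004, 1.944]
wrist_force: [-1.6, 3.0, -0.0]
width: 0.0267
```

jog_arm(series=[{"x": 0, "y": 0.0016, "z": -0.0076, "rx": 0, "ry": 0, "rz": 0}, {"x": 0, "y": 0.0025, "z": -0.0074, "rx": 0, "ry": 0, "rz": 0}, {"x": 0, "y": 0.0034, "z": -0.007, "rx": 0, "ry": 0, "rz": 0}, {"x": 0, "y": 0.0042, "z": -0.0066, "rx": 0, "ry": 0, "rz": 0}, {"x": 0, "y": 0.005, "z": -0.006, "rx": 0, "ry": 0, "rz": 0}])

```text
time: 5.48
tool_pos: [0.5345, -0.1988, 0.1859]
ee_rot: [3.136, -0.0, 1.943]
wrist_force: [0.1, -0.4, -4.2]
width: 0.0265
```

```bash
cat > snap.py <<'E'
import sys
from bench import robot,cams
import cv2,numpy as np
a=cams.snapshot("side")["img"][130:330,270:470,::-1];b=cams.snapshot("wrist")["img"][:,:,::-1]
cv2.imwrite(f"pics/{sys.argv[1]}.png",np.hstack([cv2.resize(a,(400,400),interpolation=cv2.INTER_CUBIC),b[60:460,120:520]]))
o=robot.get_obs();print(o["tool_pos"],o["ee_rot"],o["wrist_force"],o["width"],o["joint_positions"],o["time"])
E
python3 snap.py mix3
```

```text
[ 0.53563031 -0.19844522  0.18708924] [3.13305039e+00 1.03801640e-03 1.94419488e+00] [-0.88080475  0.88911351 -0.30563617] 0.0265538944778144 [-0.45752167  0.13313274  1.35663438  0.00562466  1.64529851 -2.40128401] 5.5833
```

View pics/mix3.png

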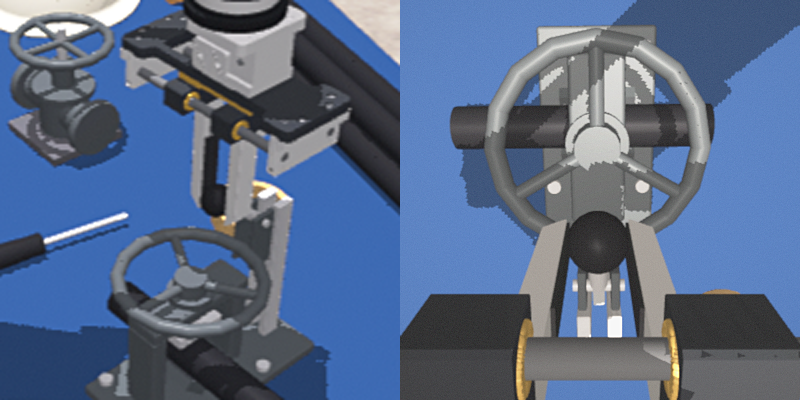

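The knob follows the arc and is held, seen at mix (597,240). The angle is about 0.74. I continue.

jog_arm(series=[{"x": 0, "y": 0.0056, "z": -0.0054, "rx": 0, "ry": 0, "rz": 0}, {"x": 0, "y": 0.0062, "z": -0.0047, "rx": 0, "ry": 0, "rz": 0}, {"x": 0, "y": 0.0067, "z": -0.0039, "rx": 0, "ry": 0, "rz": 0}, {"x": 0, "y": 0.0072, "z": -0.0031, "rx": 0, "ry": 0, "rz": 0}, {"x": 0, "y": 0, "z": 0, "rx": 0, "ry": 0, "rz": 0}])

```text
time: 6.0
tool_pos: [0.561, -0.1881, 0.205]
ee_rot: [3.136, -0.001, 1.944]
wrist_force: [-0.1, -0.1, -3.6]
width: 0.0257
```

jog_arm(series=[{"x": 0, "y": 0.0075, "z": -0.002, "rx": 0, "ry": 0, "rz": 0}, {"x": 0, "y": 0.0075, "z": -0.0012, "rx": 0, "ry": 0, "rz": 0}, {"x": 0, "y": 0.0065, "z": 0, "rx": 0, "ry": 0, "rz": 0}, {"x": 0, "y": 0, "z": 0, "rx": 0, "ry": 0, "rz": 0}])

```text
time: 6.33
tool_pos: [0.5827, -0.1795, 0.2082]
ee_rot: [3.137, -0.001, 1.944]
wrist_force: [3.4, 1.8, -1.1]
width: 0.0103
```

```bash
python3 snap.py mix4
```

```text
[ 0.58170611 -0.18003906  0.20885558] [ 3.13856974e+00 -5.94778066e-04  1.94338496e+00] [ 2.73886509  1.07483141 -0.07562213] 0.0011572492276855483 [-0.39469657  0.21713011  1.21680494  0.00254981  1.70589417 -2.33773498] 6.4333
```

View pics/mix4.png

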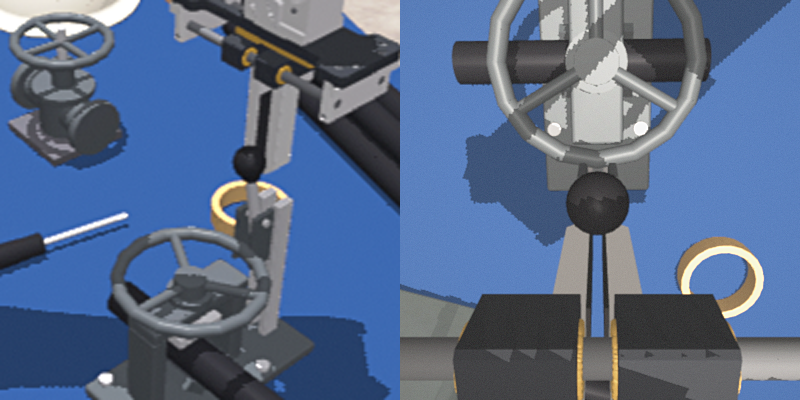

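The fingers have slipped off outwards past the ball and shut. The knob is now at mix (248,163) and (597,202). I measure the handle angle.

```bash
python3 - <<'E'
from h import *
from bench import cams
s=cams.snapshot("side");w=cams.snapshot("wrist");t=cams.snapshot("top")
cv2.imwrite("pics/q.png",np.hstack([cv2.resize(s["img"][170:250,350:430,::-1],(400,400)),cv2.resize(t["img"][130:230,320:420,::-1],(400,400))]))
print(tri([(s,(394,211.5)),(w,(317,262))]))
E
```

```text
(array([ 0.56144497, -0.18903663,  0.21997685]), [array([-0.96326775,  0.2424101 ]), array([-2.10461402,  2.9208754 ])])
```

View pics/q.png

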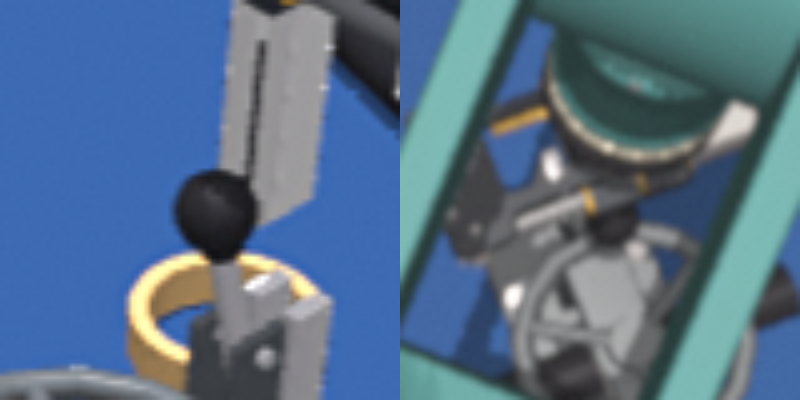

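The handle is at about 1.31 rad, just short of the latch. I go over the top and push the knob outwards from the inside with shut fingers.

jog_arm(series=[{"x": 0, "y": 0.006, "z": 0, "rx": 0, "ry": 0, "rz": 0}, {"x": 0, "y": 0, "z": -0.025, "rx": 0, "ry": 0, "rz": 0}, {"x": 0, "y": 0, "z": -0.025, "rx": 0, "ry": 0, "rz": 0}, {"x": 0, "y": -0.01, "z": -0.005, "rx": 0, "ry": 0, "rz": 0}, {"x": 0, "y": -0.03, "z": 0, "rx": 0, "ry": 0, "rz": 0}, {"x": 0, "y": -0.025, "z": 0, "rx": 0, "ry": 0, "rz": 0}, {"x": 0, "y": 0, "z": 0, "rx": 0, "ry": 0, "rz": 0}])

```text
time: 7.17
tool_pos: [0.521, -0.2044, 0.266]
ee_rot: [-3.136, 0.001, 1.941]
wrist_force: [0.4, 0.1, -0.7]
width: 0.0004
```

```bash
python3 snap.py mix5
```

```text
[ 0.52332644 -0.20321756  0.26540808] [-3.13814746e+00  2.15211745e-04  1.94240681e+00] [-0.66711626  0.68509511  0.47380677] 0.0005055530554906834 [-0.46968511  0.11120725  1.22699951 -0.00278831  1.80552078 -2.41273715] 7.2667
```

View pics/mix5.png

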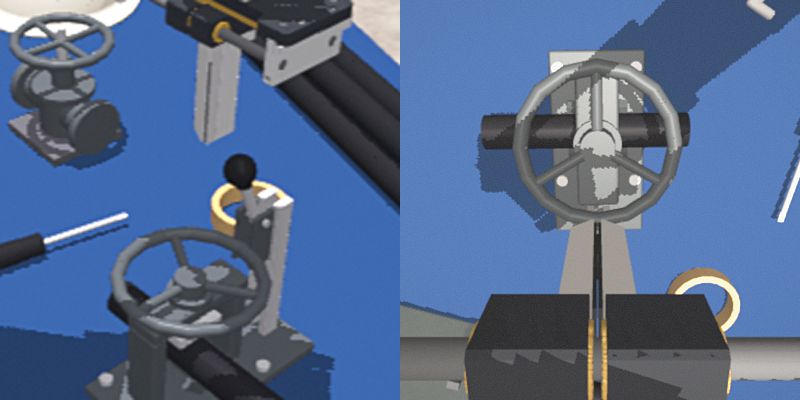

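The handle rests at about 1.15 rad, knob at mix (240,170), and the shut fingers are on the inner side. I descend and push outwards.

jog_arm(series=[{"x": 0, "y": -0.003, "z": 0.03, "rx": 0, "ry": 0, "rz": 0}, {"x": 0, "y": 0, "z": 0.025, "rx": 0, "ry": 0, "rz": 0}, {"x": 0, "y": 0, "z": 0.009, "rx": 0, "ry": 0, "rz": 0}, {"x": 0, "y": 0.006, "z": 0, "rx": 0, "ry": 0, "rz": 0}, {"x": 0, "y": 0.006, "z": 0, "rx": 0, "ry": 0, "rz": 0}, {"x": 0, "y": 0.006, "z": 0, "rx": 0, "ry": 0, "rz": 0}, {"x": 0, "y": 0.006, "z": 0, "rx": 0, "ry": 0, "rz": 0}])

```text
time: 7.85
tool_pos: [0.5422, -0.1972, 0.2027]
ee_rot: [-3.13, 0.004, 1.94]
wrist_force: [-4.3, -1.6, 3.6]
width: -0.0001
```

jog_arm(series=[{"x": 0, "y": 0.006, "z": 0, "rx": 0, "ry": 0, "rz": 0}, {"x": 0, "y": 0.006, "z": 0, "rx": 0, "ry": 0, "rz": 0}, {"x": 0, "y": 0.004, "z": 0, "rx": 0, "ry": 0, "rz": 0}])

```text
time: 8.1
tool_pos: [0.5571, -0.1927, 0.2065]
ee_rot: [-3.123, 0.007, 1.939]
wrist_force: [-16.3, -5.2, 0.7]
width: 0.0001
```

```bash
python3 snap.py mix6
```

```text
[ 0.55661741 -0.19291893  0.20635517] [-3.12234098  0.00711922  1.93865023] [-10.76138175  -3.45869849   3.72948267] 0.0005581435134287014 [-0.41871264  0.18250049  1.26255884 -0.01882578  1.7050687  -2.35973498] 8.2
```

View pics/mix6.png

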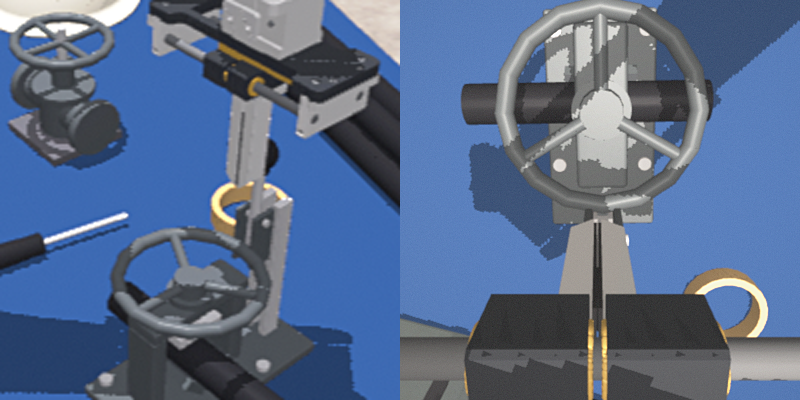

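The force peaked at 16 N against the stop at hub-x ≈ 52 mm. With half the finger width (8) and the ball radius (14), that puts the knob at 74 mm, which is upright. I back off and check.

jog_arm(series=[{"x": 0, "y": -0.015, "z": 0, "rx": 0, "ry": 0, "rz": 0}, {"x": 0, "y": 0, "z": -0.03, "rx": -1, "ry": 0, "rz": -0.6}, {"x": 0.002, "y": 0, "z": -0.025, "rx": 0, "ry": 0, "rz": 0}, {"x": 0, "y": 0, "z": 0, "rx": 0, "ry": 0, "rz": 0}], claw=0.45)

```text
time: 8.53
tool_pos: [0.5425, -0.1934, 0.2579]
ee_rot: [-3.135, -0.002, 1.952]
wrist_force: [0.1, 0.0, 0.8]
width: 0.0235
```

```bash
python3 snap.py mix7
```

```text
[ 0.54163016 -0.19312296  0.25404746] [-3.13136053 -0.00513937  1.95220994] [ 0.08112374 -0.66302298  0.09913658] 0.03173867558203239 [-0.43865916  0.14833393  1.2079713  -0.00407887  1.79602348 -2.39178498] 8.6333
```

View pics/mix7.png

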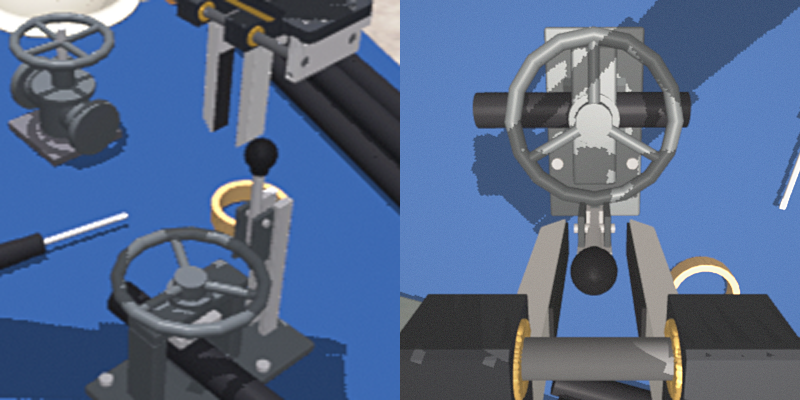

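The handle stands upright and latched, knob at mix (261,157) and (594,271). I get the knob's position before caging it.

```bash
python3 - <<'E'
from h import *
S=pickle.load(open("pics/side0.pkl","rb"))
print(onz(S,(400.5,208.5),.223))
from bench import cams,robot
w=cams.snapshot("wrist");print(onz(w,(314,331),.223),robot.get_obs()["tool_pos"])
print(tri([(S,(400.5,208.5)),(w,(314,331))]))
E
```

```text
[ 0.57474006 -0.18847948  0.223     ]
[ 0.57443122 -0.1817152   0.223     ] [ 0.5410183  -0.1929804   0.25265237]
(array([ 0.57849951, -0.1804231 ,  0.21630344]), [array([-0.34926953,  0.16461137]), array([-0.48998957,  0.94948869])])
```

jog_arm(series=[{"x": -0.003, "y": 0.019, "z": 0, "rx": -0.6, "ry": 0, "rz": 0}, {"x": 0, "y": 0.018, "z": 0, "rx": 0, "ry": 0, "rz": 0}, {"x": 0, "y": 0, "z": 0, "rx": 0, "ry": 0, "rz": 0}, {"x": 0, "y": 0, "z": 0.015, "rx": 0, "ry": 0, "rz": 0}, {"x": 0, "y": 0, "z": 0.015, "rx": 0, "ry": 0, "rz": 0}, {"x": 0, "y": 0, "z": 0.012, "rx": 0, "ry": 0, "rz": 0}, {"x": 0, "y": 0, "z": 0, "rx": 0, "ry": 0, "rz": 0}])

```text
time: 9.27
tool_pos: [0.5762, -0.1797, 0.1979]
ee_rot: [-3.131, -0.016, 1.954]
wrist_force: [0.0, 0.4, -0.6]
width: 0.0422
```

```bash
python3 snap.py mix8
```

```text
[ 0.57705203 -0.18012417  0.20065929] [-3.13366001 -0.01336278  1.95410122] [-0.19382793  0.16476309 -0.28830491] 0.042491440840088525 [-0.39859612  0.22158483  1.22768973  0.00392839  1.70736172 -2.35224479] 9.3667
```

View pics/mix8.png

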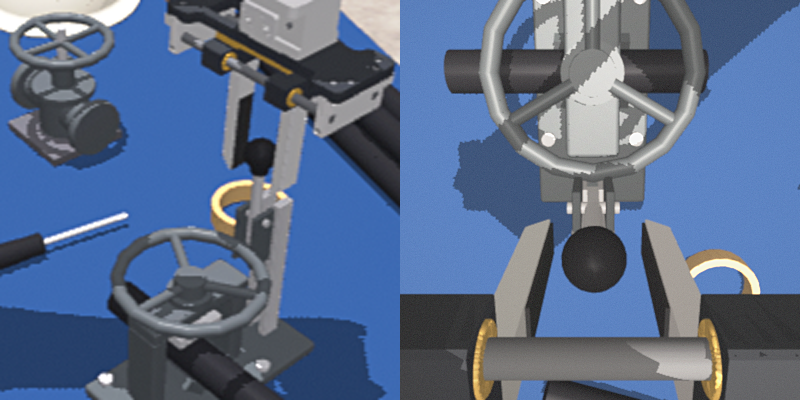

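Knob is caged between the fingers at mix (594,258). I narrow the cage and start turning clockwise: tool −x with rz positive.

jog_arm(series=[{"x": 0, "y": 0, "z": -0.002, "rx": 0, "ry": -0.7, "rz": 0}, {"x": 0, "y": 0, "z": 0, "rx": 0, "ry": 0, "rz": 0}, {"x": -0.0065, "y": -0.0003, "z": 0, "rx": 0, "ry": 0, "rz": 5}, {"x": -0.0065, "y": -0.0003, "z": 0, "rx": 0, "ry": 0, "rz": 5}, {"x": -0.0065, "y": -0.0003, "z": 0, "rx": 0, "ry": 0, "rz": 5}, {"x": -0.0065, "y": -0.0003, "z": 0, "rx": 0, "ry": 0, "rz": 5}], claw=0.34)

```text
time: 9.87
tool_pos: [0.5822, -0.2009, 0.2061]
ee_rot: [-3.136, -0.004, 1.596]
wrist_force: [-0.5, 2.9, -3.2]
width: 0.0324
```

```bash
cat > pol.py <<'E'
from bench import robot
import numpy as np
o=robot.get_obs();p=o["tool_pos"];d=p[:2]-np.array([.507,-.2098]);y0=np.radians(21.8)
a=np.degrees(y0-np.arctan2(d[1],d[0]));t=111.8-np.degrees(o["ee_rot"][2])
yw=o["ee_rot"][2];F=o["wrist_force"]
print("r %.1f w_pos %.1f w_yaw %.1f z %.4f F %s Ftool x %.1f y %.1f rp %s width %.4f t %.2f"%(1e3*np.hypot(*d),a%360,t%360,p[2],F.round(1),F[0]*np.cos(yw)+F[1]*np.sin(yw),F[0]*np.sin(yw)-F[1]*np.cos(yw),o["ee_rot"][:2].round(3),o["width"],o["time"]))
E
python3 pol.py;python3 snap.py mix9
```

```text
r 75.7 w_pos 15.1 w_yaw 20.4 z 0.2061 F [-0.5  2.9 -3.2] Ftool x 2.9 y -0.4 rp [-3.136 -0.004] width 0.0324 t 9.87
[ 0.5823615  -0.20233385  0.20634628] [-3.13671014e+00 -2.08719063e-03  1.59898429e+00] [-0.02389049  0.90123008 -0.09599556] 0.03207934702128643 [-4.26173458e-01  2.40432844e-01  1.19377680e+00 -2.70183953e-04
  1.71268619e+00 -2.02520034e+00] 9.9667
```

View pics/mix9.png

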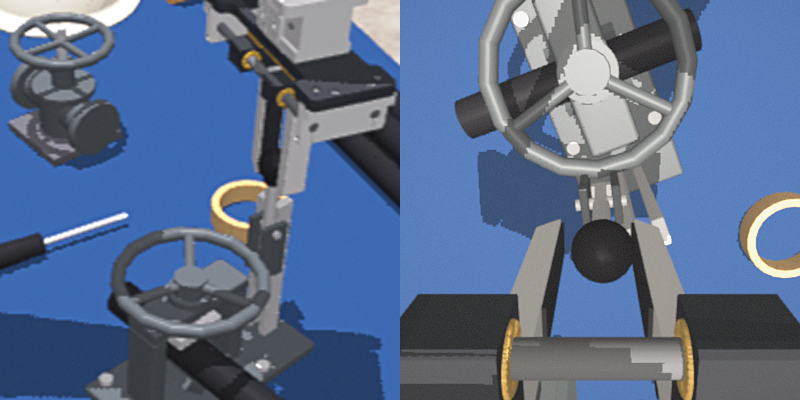

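The wheel turns with the upright handle, and the ears have left the post. I continue, with a slightly larger tangential step to make up the lag.

jog_arm(series=[{"x": -0.0075, "y": -0.0003, "z": 0, "rx": 0, "ry": 0, "rz": 5}, {"x": -0.0075, "y": -0.0003, "z": 0, "rx": 0, "ry": 0, "rz": 5}, {"x": -0.0075, "y": -0.0003, "z": 0, "rx": 0, "ry": 0, "rz": 5}, {"x": -0.0075, "y": -0.0003, "z": 0, "rx": 0, "ry": 0, "rz": 5}, {"x": -0.0075, "y": -0.0003, "z": 0, "rx": 0, "ry": 0, "rz": 5}, {"x": -0.0075, "y": -0.0003, "z": 0, "rx": 0, "ry": 0, "rz": 5}])

```text
time: 10.47
tool_pos: [0.5749, -0.2375, 0.2069]
ee_rot: [-3.135, -0.013, 1.078]
wrist_force: [1.8, 2.8, -2.1]
width: 0.0319
```

```bash
python3 pol.py
```

```text
r 73.4 w_pos 44.0 w_yaw 50.0 z 0.2069 F [ 1.8  2.8 -2.1] Ftool x 3.3 y 0.3 rp [-3.135 -0.013] width 0.0319 t 10.47
```

jog_arm(series=[{"x": -0.008, "y": 0.0006, "z": 0, "rx": 0, "ry": -0.7, "rz": 4}, {"x": -0.008, "y": 0.0006, "z": 0, "rx": 0, "ry": 0, "rz": 4}, {"x": -0.008, "y": 0.0006, "z": 0, "rx": 0, "ry": 0, "rz": 4}, {"x": -0.008, "y": 0.0003, "z": 0, "rx": 0, "ry": 0, "rz": 4}, {"x": -0.008, "y": 0.0003, "z": 0, "rx": 0, "ry": 0, "rz": 5}, {"x": -0.008, "y": 0.0003, "z": 0, "rx": 0, "ry": 0, "rz": 5}])

```text
time: 10.97
tool_pos: [0.5521, -0.2709, 0.2078]
ee_rot: [-3.136, -0.011, 0.626]
wrist_force: [3.3, 1.9, -2.1]
width: 0.032
```

```bash
python3 pol.py; python3 snap.py mix10
```

```text
r 75.9 w_pos 75.4 w_yaw 75.9 z 0.2078 F [ 3.3  1.9 -2.1] Ftool x 3.8 y 0.3 rp [-3.136 -0.011] width 0.0320 t 10.97
[ 0.55100901 -0.27225591  0.20838102] [-3.13710632 -0.008977    0.62777136] [-0.37544892  0.75820404 -0.05703517] 0.03173995006648128 [-0.55687698  0.23146755  1.20061784  0.01010374  1.71027539 -1.18326762] 11.0667
```

View pics/mix10.png

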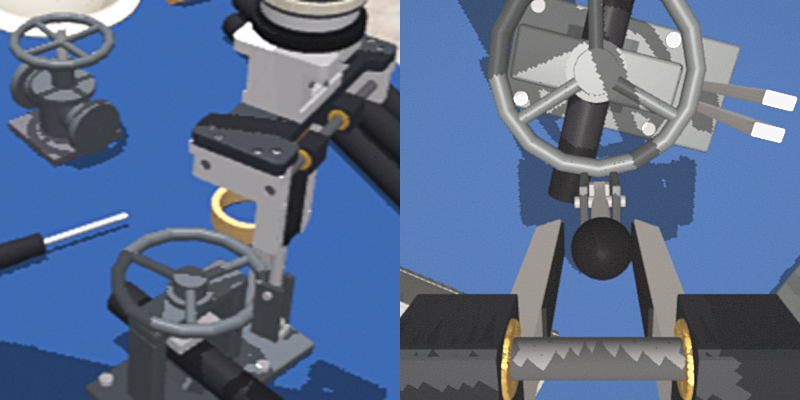

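About 75° is done, with the knob still caged at mix (602,248) and the handle upright. I continue.

jog_arm(series=[{"x": -0.008, "y": -0.0002, "z": 0, "rx": 0, "ry": -0.6, "rz": 5}, {"x": -0.008, "y": -0.0002, "z": 0, "rx": 0, "ry": 0, "rz": 5}, {"x": -0.008, "y": -0.0002, "z": 0, "rx": 0, "ry": 0, "rz": 5}, {"x": -0.008, "y": -0.0002, "z": 0, "rx": 0, "ry": 0, "rz": 5}, {"x": -0.008, "y": -0.0002, "z": 0, "rx": 0, "ry": 0, "rz": 5}, {"x": -0.008, "y": -0.0002, "z": 0, "rx": 0, "ry": 0, "rz": 5}])

```text
time: 11.57
tool_pos: [0.514, -0.287, 0.2102]
ee_rot: [-3.14, -0.012, 0.114]
wrist_force: [2.5, 0.2, -3.1]
width: 0.032
```

```bash
python3 pol.py
```

```text
r 77.5 w_pos 106.6 w_yaw 105.3 z 0.2102 F [ 2.5  0.2 -3.1] Ftool x 2.5 y 0.0 rp [-3.14  -0.012] width 0.0320 t 11.57
```

jog_arm(series=[{"x": -0.007, "y": -0.001, "z": 0.001, "rx": 0, "ry": -0.6, "rz": 5}, {"x": -0.007, "y": -0.001, "z": 0.001, "rx": 0, "ry": 0, "rz": 5}, {"x": -0.006, "y": -0.0005, "z": 0, "rx": 0, "ry": 0, "rz": 4}])

```text
time: 11.82
tool_pos: [0.4973, -0.2859, 0.211]
ee_rot: [3.14, -0.013, -0.13]
wrist_force: [3.3, -0.2, -2.4]
width: 0.0323
```

```bash
python3 pol.py
```

```text
r 76.8 w_pos 119.0 w_yaw 119.2 z 0.2110 F [ 3.3 -0.2 -2.4] Ftool x 3.3 y -0.2 rp [ 3.14  -0.013] width 0.0323 t 11.82
```

Now slow steps to the stop, watching the force.

jog_arm(series=[{"x": -0.004, "y": -0.0005, "z": 0.001, "rx": 0, "ry": 0, "rz": 2}, {"x": -0.003, "y": -0.0003, "z": 0, "rx": 0, "ry": 0, "rz": 1}])

```text
time: 11.98
tool_pos: [0.4928, -0.2848, 0.2117]
ee_rot: [3.137, -0.022, -0.178]
wrist_force: [6.5, -1.7, -5.2]
width: 0.0323
```

```bash
python3 pol.py
```

```text
r 76.4 w_pos 122.5 w_yaw 122.0 z 0.2117 F [ 6.5 -1.7 -5.2] Ftool x 6.7 y 0.5 rp [ 3.137 -0.022] width 0.0323 t 11.98
```

jog_arm(series=[{"x": -0.003, "y": 0, "z": 0, "rx": 0, "ry": -0.5, "rz": 0}, {"x": -0.003, "y": 0, "z": 0, "rx": 0, "ry": 0, "rz": 0}])

```text
time: 12.15
tool_pos: [0.4924, -0.2846, 0.2122]
ee_rot: [3.135, -0.027, -0.17]
wrist_force: [9.9, -1.2, -8.1]
width: 0.032
```

```bash
python3 pol.py
```

```text
r 76.2 w_pos 122.8 w_yaw 121.5 z 0.2122 F [ 9.9 -1.2 -8.1] Ftool x 9.9 y -0.5 rp [ 3.135 -0.027] width 0.0320 t 12.15
```

jog_arm(series=[{"x": -0.006, "y": 0, "z": 0, "rx": 0, "ry": 0, "rz": 0}, {"x": -0.006, "y": 0, "z": 0, "rx": 0, "ry": 0, "rz": 0}])

```text
time: 12.32
tool_pos: [0.4918, -0.284, 0.2119]
ee_rot: [3.133, -0.053, -0.159]
wrist_force: [19.0, -3.4, -9.7]
width: 0.0319
```

```bash
python3 pol.py
```

```text
r 75.8 w_pos 123.4 w_yaw 120.9 z 0.2119 F [19.  -3.4 -9.7] Ftool x 19.3 y 0.3 rp [ 3.133 -0.053] width 0.0319 t 12.32
```

It is a hard stop: 19 N with no further motion. I centre, open and rise.

jog_arm(series=[{"x": 0.0025, "y": 0, "z": 0, "rx": 0, "ry": -1.5, "rz": 0}, {"x": 0, "y": 0, "z": 0, "rx": 0, "ry": 0, "rz": 0}, {"x": 0, "y": 0, "z": 0, "rx": 0, "ry": 0, "rz": 0}, {"x": 0, "y": 0, "z": 0, "rx": 0, "ry": 0, "rz": 0}], claw=0.6)

```text
time: 12.65
tool_pos: [0.4958, -0.2844, 0.2141]
ee_rot: [3.13, -0.031, -0.148]
wrist_force: [0.3, -0.4, 0.3]
width: 0.0546
```

```bash
python3 pol.py; python3 snap.py mix11
```

```text
r 75.4 w_pos 120.3 w_yaw 120.3 z 0.2141 F [ 0.3 -0.4  0.3] Ftool x 0.4 y 0.4 rp [ 3.13  -0.031] width 0.0546 t 12.65
[ 0.49577873 -0.2844666   0.21420284] [ 3.12960324 -0.03165102 -0.14891618] [-0.87752607 -0.42698497 -0.23150873] 0.05608596756881394 [-0.62241698  0.10750118  1.33194236  0.00377755  1.66851278 -0.47287927] 12.75
```

View pics/mix11.png

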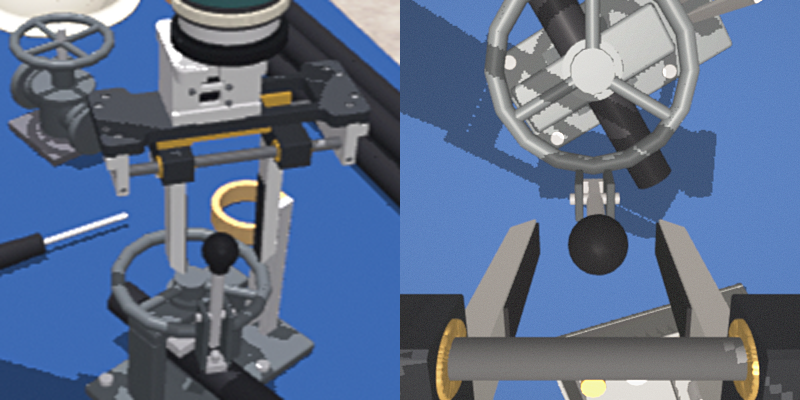

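The fingers are free of the knob at mix (598,245), and the handle stands upright. I rise straight up and away.

jog_arm(series=[{"x": 0, "y": 0, "z": -0.01, "rx": 0, "ry": 0, "rz": 0}, {"x": 0, "y": 0, "z": -0.02, "rx": 0, "ry": 0, "rz": 0}, {"x": 0, "y": 0, "z": -0.03, "rx": 0, "ry": 0, "rz": 0}, {"x": 0, "y": 0, "z": -0.03, "rx": 0, "ry": 0, "rz": 0}, {"x": 0, "y": -0.02, "z": -0.02, "rx": 0, "ry": 0, "rz": 0}, {"x": -0.03, "y": 0, "z": 0, "rx": 0, "ry": 0, "rz": 0}, {"x": -0.035, "y": 0, "z": 0, "rx": 0, "ry": 0, "rz": 0}, {"x": -0.035, "y": 0, "z": 0, "rx": 0, "ry": 0, "rz": 0}, {"x": -0.03, "y": 0, "z": 0, "rx": 0, "ry": 0, "rz": 0}, {"x": 0, "y": 0, "z": 0, "rx": 0, "ry": 0, "rz": 0}, {"x": 0, "y": 0, "z": 0, "rx": 0, "ry": 0, "rz": 0}])

```text
time: 13.67
tool_pos: [0.3589, -0.2416, 0.3334]
ee_rot: [3.124, -0.035, -0.147]
wrist_force: [-0.5, 0.2, -0.2]
width: 0.0564
```

```bash
python3 - <<'E'
from h import *
from bench import cams,robot
s=cams.snapshot("side");t=cams.snapshot("top");pickle.dump((s,t),open("pics/f.pkl","wb"))
cv2.imwrite("pics/fin.png",np.hstack([cv2.resize(s["img"][200:370,280:450,::-1],(400,400),interpolation=cv2.INTER_CUBIC),cv2.resize(t["img"][150:270,310:430,::-1],(400,400),interpolation=cv2.INTER_CUBIC)]))
o=robot.get_obs();print(o["tool_pos"],o["wrist_force"],o["time"])
for w in (105,112,120,126):
    a=np.radians(21.8-w);P=np.array([.507+.075*np.cos(a),-.2098+.075*np.sin(a),.223]);print(w,proj(s,P),proj(t,P))
E
```

```text
[ 0.35990601 -0.24184093  0.33333556] [ 0.10568658  0.02119583 -0.87998519] 13.7667
105 [[391.79244631 251.80537821]] [[421.4072749  205.26522473]]
112 [[386.24711973 253.3131766 ]] [[421.7203833  209.85375664]]
120 [[379.50562828 254.4726765 ]] [[421.38548156 215.09672912]]
126 [[374.25669278 254.92943678]] [[420.65183587 218.96932669]]
```

View pics/fin.png

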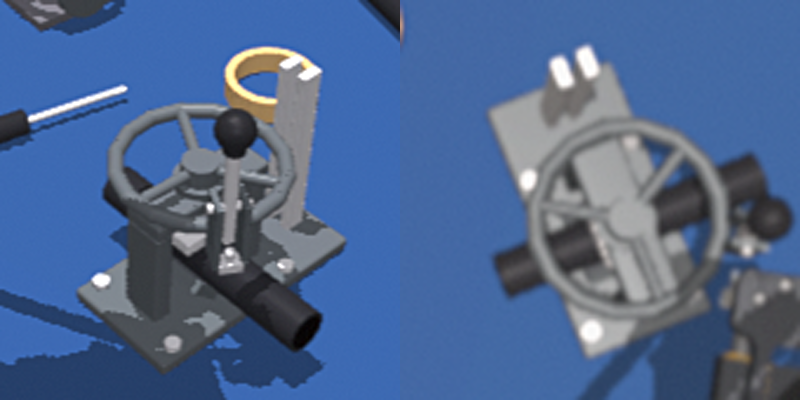

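The final picture has the knob at side (380,256) and top (421,215). The model for 120° predicts (379.5,254.5) and (421.4,215.1). The handle is upright, the pipe is in the V-block and the arm is clear.

```bash
python3 -c "
from bench import ticket
print(ticket.close_job())"
```

```text
the job is handed in; nothing more can be done
None
```

The vise is closed on the black pipe. The crank handle stands upright and latched, the wheel is at its stop, and the arm has let go and is clear of the vise. I handed the job in at about 14 s of the 38 s allowed, with no verdict reported.

- **Handle:** I gripped the knob and swung it up, but the fingers slipped off at about 1.3 rad, just before the latch. The handle sagged to about 1.15 rad, so I pushed it home from the inside with the fingers shut. It stopped hard (16 N), and stood upright in every picture after that.
- **Wheel:** I turned it clockwise with the knob held loosely between the fingers, until a hard stop (19 N, no further motion).
- **Last checks:** The side and top pictures put the knob within about 2 px of where an upright handle at 120° should be. The pipe is in the V-block and the wrist force is near zero.
- **Not measured:** I did not measure the jaw's 10 mm travel directly. I take it from the wheel angle and the stop.
- **Disagreement:** At the stop the tool's own position read 122–123°, because the fingers ran slightly ahead of the knob and flexed under the push.

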